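Load the inspection lamp's battery cradle

TASK

Put the fresh orange cell into the lamp's black battery cradle: lead its flat end in low under the bridge bar, press it against the coil spring while the button end is still held up, then let the button end down in front of the brass contact so that the cell lies level, fully down in its trough, between coil and brass. Do not force it: the coil must give way, and nothing may be pressed hard against the cradle. Leave the spent grey cell and the other things on the bench where they are.

Things in the scene. Friction and masses are not known exactly. Their poses are not given: they have to be found in the camera images.
- fresh_mid (a point): Centre of the fresh cell: an orange cylinder with a white band near its button end, 26 mm diameter, 65 mm long over all (63 mm can plus a steel button 10 mm across and 2 mm high), 92 g, hard plastic wrap. It starts lying in one of the two troughs of the wooden cell rest. x axis: along the cell, towards the button (+) end; the cell may be rolled about x.
- fresh_button (a point): Tip of the fresh cell's steel button (+) end, on its axis, 32.5 mm from the centre.
- fresh_flat (a point): Centre of the fresh cell's flat (-) end, 32.5 mm from the centre.
- fresh: The same fresh cell; origin at its centre, axes as point fresh_mid.
- spent_mid (a point): Centre of the spent cell: same size, grey with a black band, lying in the other trough. Leave it.
- rest: Fixed wooden cell rest, 74 x 150 mm (x by y), 8 mm thick; origin under its centre. Two troughs along its x, each of two 6 mm aluminium rods, centred at y = -45 and +45 mm. Cells lie in them along its x with the button towards +x, their axis 26 mm above the bench (a lying cell spans heights 13 to 39 mm).
- cradle: Black base plate of the battery cradle, fixed, 182 x 90 mm, 10 mm thick; origin under it, below the nominal centre of the seated cell; x runs from the coil to the brass, z up. On it two 6 mm rods along x (y = +-9 mm, x -42 to 26) form the cell's trough. Between x = -21 and 17 mm the sides are open for fingers. White lamp driver box: x 56 to 92, y +-35, top z 36 mm.
- seat (a point): Nominal centre of the seated cell, 28.2 mm above the plate's underside, at x = y = 0. The contact carrier (coil, bridge and brass together) is screwed down up to 6 mm to either side of nominal along x, differing each time and not measured; so the seated cell's true centre is shifted with it. All x values given for coil, bridge and brass are nominal. Axes as the cradle's.
- brass_edge (a point): Middle of the plate's top edge at the brass end: cradle x = 98, z = 10 mm. Brass contact on the carrier: a wall across, inner face at nominal x = 32.5 mm, 7 mm thick, 41 mm wide, top at z = 30.2 mm (2 mm above the seated cell's axis). Low side cheeks next to it: x 23.5 to 35.5, inner faces y = +-15.5, top z 27 mm.
- coil_edge (a point): Middle of the plate's top edge at the coil end: cradle x = -84, z = 10 mm. On the carrier: grey coil housing x -75 to -45, y +-20.5, top z 44 mm; the bridge, a bar at x -32 to -27, underside z 48.2 mm, 4 mm thick, on posts at x -34 to -27, inner faces y = +-15.5 mm. The cell's flat end goes below the bar. All x nominal.
- coil (a joint): Compression of the coil in m along the cradle's -x: 0 free, 0.012 a hard stop. It ends in a 12 mm steel disc at y = 0, z = 28.2 mm, free at nominal x = -25 mm. It pushes with 2 N at first and 0.9 N more per mm (12.8 N at the stop). A seated cell compresses it 7.5 mm (8.7 N). Going in tilted 20 to 30 degrees, it must be pressed about 9.5 to 11.5 mm for the button end to pass the brass.
- reel: Black tape reel, 72 mm across, 19 mm high, loose on the bench; origin under its centre. Leave it.
- jar: Small jar, 48 mm across, 55 mm high, loose; origin under its centre. Leave it.
- rule: Loose steel rule 30 x 200 x 5 mm lying on the bench; origin under its centre. Leave it.
Mind the look-alikes: they are no part of the job. Several things have the shape of the cradle; the one meant has the colours described above.

How it is judged:
On the way:
1. the flat end of the orange cell presses the coil back by at least 4 mm while the button end is still more than 8 mm above its seat (value of joint coil above 0.004 m and z of fresh_button in the frame of cradle above 0.0362 m and z of fresh_flat in the frame of cradle below 0.038 m and contact force between fresh and cradle above 2 N), for 0.1 s.
At the end, for the whole second after the job is handed in: The orange cell lies level in the cradle, button towards the brass (its tip 24.5 to 40.5 mm along the cradle's x), both ends within 3 mm sideways and 2.5 mm in height of their seats, holding the coil compressed by 5.5 to 9.5 mm (7.5 mm when the button touches the brass); it is released and at rest (x of fresh_button in the frame of cradle between 0.0245 and 0.0405 m and y of fresh_button in the frame of cradle between -0.003 and 0.003 m and z of fresh_button in the frame of cradle between 0.0257 and 0.0307 m and y of fresh_flat in the frame of cradle between -0.003 and 0.003 m and z of fresh_flat in the frame of cradle between 0.0257 and 0.0307 m and value of joint coil between 0.0055 and 0.0095 m and linear speed of fresh below 0.01 m/s).
It fails at once if the cradle is forced: all contact forces on it add up to more than 32 N (a cell at rest between coil and brass makes 17 N) (contact force between cradle and anything else above 32 N).
It fails at once if the spent cell is moved by more than 15 mm (distance of spent_mid from where it was at the start of the episode above 0.015 m).
It fails at once if the reel, jar or rule is moved by more than 20 mm (distance of any of reel, jar, rule from where it was at the start of the episode above 0.02 m).
It also fails if it takes over 72 s, if anything falls off the work surface, if the arm or the gripper's body presses on something with over 40 N, if the wrist force passes 120 N, or if a joint passes its speed limit or range.

ROBOT

A 6-joint arm with a two-finger parallel gripper is mounted at the origin on the work surface. World frame = base frame: x ahead of the robot, y to its left, z up, the work surface at z = 0. Lengths are in m, angles in rad, forces in N, time in s.
With the tool pointing down it reaches from about 0.35 to 1 m from the base axis. Payload 7.1 kg.
Tool frame: the origin (TCP) lies between the finger pads; the fingertips stand 22 mm ahead of it and the grasp point (between the pads) lies 3 mm ahead of it; z points along the fingers, y is the line along which they close (so a half turn about z gives the same grasp; the last joint's range is limited). The gripper opens to 85 mm and grips with 20 to 120 N. Pads are 22 mm wide; open, the fingers measure 114 mm over their backs; the gripper's body (76 mm by 85 mm) begins 54 mm behind the grasp point. The pads swing forward as they close: fully open they stand 13 mm farther back than shut.
Start: joints at [-1.348, 0.423, 1.63, -0, 1.089, -0.019], TCP at [0.15, -0.607, 0.253] pointing down, gripper open.
Joint ranges: [-3, 3], [-0.9, 2.11], [0.09, 2.58], [-1.31, 4.45], [0.11, 2.69], [-2.54, 2.54]. Speed limits (rad/s): [2.39, 2.39, 3.01, 3.14, 3.14, 3.14].

INTERFACE

Orientations are given as a rotation vector (axis times angle).
In Python, from rig import manip gives the robot as it stands. The module is installed in compiled form; this text tells all that it offers. Calls block until the motion is done:
- manip.move_to(position, orientation): joint-space move of the TCP to a pose.
- manip.servo_line(position, orientation=None, rate=0.15): straight line of the TCP; orientation=None keeps the orientation; rate is the mean speed in m/s.
- manip.set_joints(angles): joint-space move.
- manip.command_gripper(opening, f_grip=None): finger opening in m; f_grip is the grip in N (None keeps the last); returns when the fingers have stopped.
- manip.hold(seconds).
- manip.solve_ik(position, orientation): joint angles nearest the present ones, or None.
- manip.camera(name): name is "scene" or "top"; returns a dict with "image" (400x640x3 uint8, red, green, blue), "fx", "fy", "cx", "cy" (pixels), "k1" (the pictures are not rectified: a ray, as slopes to the right and down, at radius r is drawn at 1 + k1 r^2 times it, then the intrinsics apply), "cam_to_world" (4x4, takes a point from camera to world coordinates). Camera axes: x right, y down, z forward; pixel columns grow to the right and rows downward; lengths in m; the calibration is good to about 2 mm. A picture is of the moment at which its call begins. There is no depth.
A pose or a line that the arm cannot do raises manip.IKError and nothing moves.
- manip.sign_off(): hands the job in; it is judged then, once.
Readings, each from a call of its own:
- manip.get_time(): time.
- manip.get_joint_positions(): joint angles.
- manip.get_joint_vel(): joint speeds.
- manip.get_tau(): joint torques, N m.
- manip.get_position(): TCP position.
- manip.get_ee_rot(): TCP orientation.
- manip.get_contact_force(): force on the tool from outside, world axes, zero at the start.
- manip.get_torque(): the same for the moment, N m.
- manip.get_width(): finger opening in m.
- manip.get_grip_force(): force on a finger pad.
Only numpy, scipy, OpenCV 4.12 (cv2) and the standard library are available. Lean on these libraries where they do the work, as an engineer would, in place of code of your own. Each camera call takes 0.05 s, during which the arm holds its last target. There are 200 camera calls.

## Working session

There is one attempt and no reset: what is moved stays moved. The work goes in short steps, each a Python script; the robot and the scene stay as the last script left them, time stands still between calls to the robot, and variables do not carry over. Pictures are saved under pics/ and viewed, at most 10 in all, crops included, and the job is handed in when it is done.

```bash
mkdir -p pics; cat > h.py <<'E'
import numpy as np, cv2
from rig import manip
def snap(n,f):
    c=manip.camera(n); cv2.imwrite(f,c["image"][:,:,::-1]); 
    np.savez(f.replace('.png','.npz'),**c); return c
def ray(c,uv):
    K=np.array([[c["fx"],0,c["cx"]],[0,c["fy"],c["cy"]],[0,0,1.]])
    p=cv2.undistortPoints(np.array([[uv]],float),K,np.array([float(c["k1"]),0,0,0]))[0,0]
    T=c["cam_to_world"]; return T[:3,3],T[:3,:3]@np.array([p[0],p[1],1])
def atz(c,uv,z):
    o,d=ray(c,uv); return o+d*(z-o[2])/d[2]
def proj(c,P):
    T=c["cam_to_world"]; q=T[:3,:3].T@(np.array(P)-T[:3,3]); s=q[:2]/q[2]; s=s*(1+c["k1"]*(s@s))
    return np.array([c["fx"]*s[0]+c["cx"],c["fy"]*s[1]+c["cy"]])
E
python3 - <<'E'
from h import *
for n in("top","scene"):
    c=snap(n,f"pics/{n}0.png"); print(n,c["fx"],c["k1"],c["cam_to_world"].round(3).tolist())
print(manip.get_time(),manip.get_ee_rot())
E
```

```text
top 394.92529843875457 -0.07623440246818627 [[-0.044, -0.977, 0.206, 0.389], [-0.999, 0.043, -0.009, -0.009], [0.0, -0.207, -0.978, 0.9], [0.0, 0.0, 0.0, 1.0]]
scene 424.2135404321251 -0.11323460043370699 [[0.696, 0.606, -0.386, 0.946], [0.718, -0.577, 0.389, -0.391], [0.013, -0.548, -0.836, 0.866], [0.0, 0.0, 0.0, 1.0]]
0.1 [-3.11724335e+00 -3.78669400e-01  2.71479454e-04]
```

View pics/top0.png

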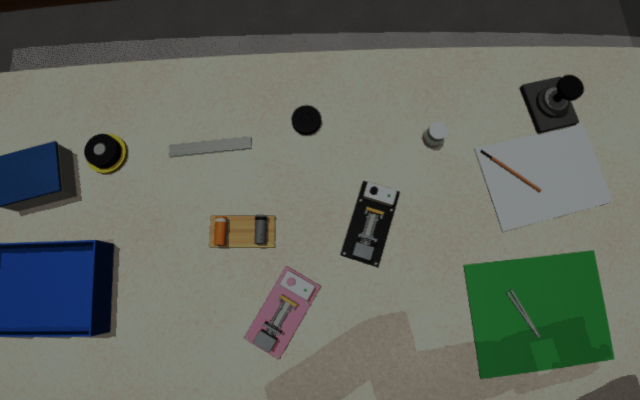

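View pics/scene0.png

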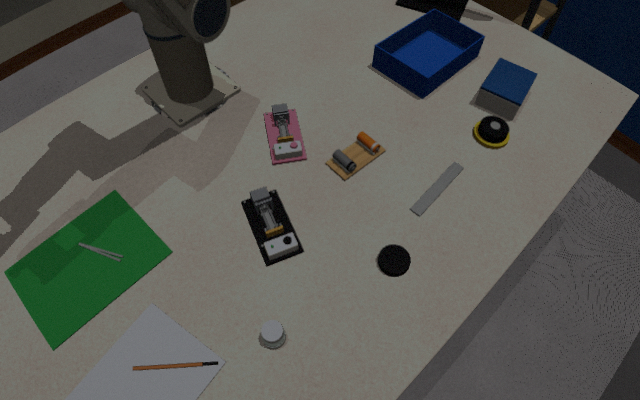

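The top view shows the rest at about (242,231), with the orange cell on the left at (221,231) and the grey one at (261,229). The black cradle is at about (371,223) and the pink one is a decoy. Next I enlarge the rest and the black cradle.

```bash
python3 - <<'E'
import cv2,numpy as np
a=cv2.imread('pics/top0.png');b=cv2.imread('pics/scene0.png')
g=lambda i,u,v,w,h,s:np.clip(cv2.resize(i[v:v+h,u:u+w],None,fx=s,fy=s,interpolation=cv2.INTER_CUBIC)*1.5,0,255).astype(np.uint8)
t=np.hstack([g(a,335,175,70,96,6),g(a,205,205,76,48,5)[:0].reshape(0,380,3) if 0 else np.vstack([g(a,205,207,76,48,5),np.zeros((576-240,380,3),np.uint8)])])
t[250:250+320,420:420+360]=g(b,320,125,72,64,5)
cv2.imwrite('pics/crop1.png',t); print(t.shape)
cv2.imwrite('pics/crop2.png',g(b,235,180,75,90,6))
E
```

```text
(576, 800, 3)
```

View pics/crop1.png

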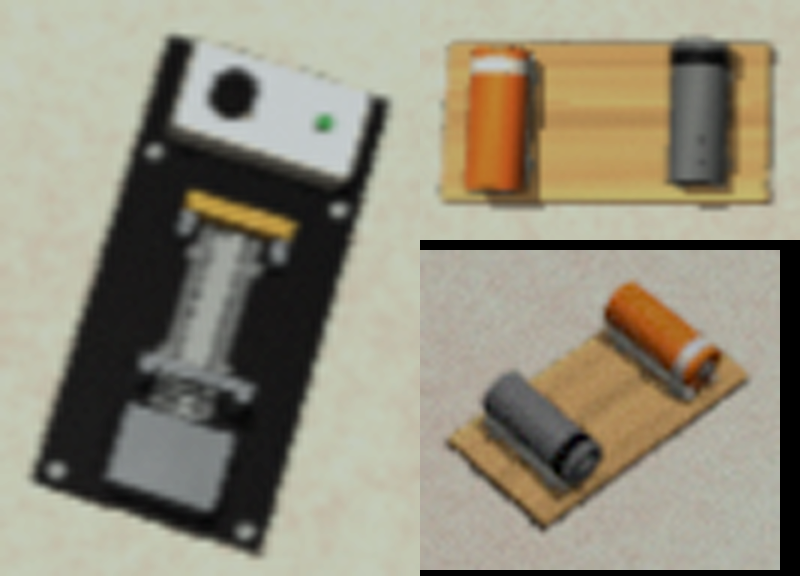

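View pics/crop2.png

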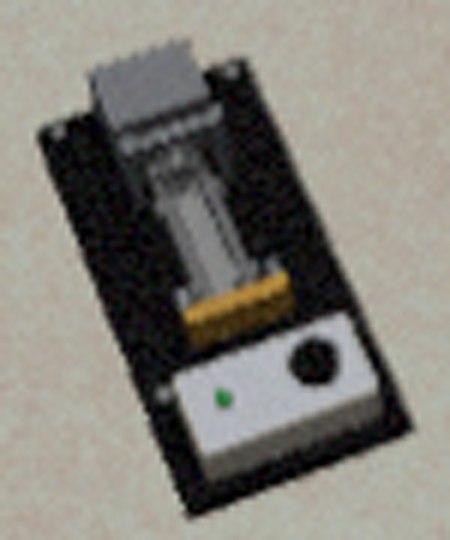

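The crops show the cradle corners, driver box, brass and housing clearly. The fresh cell lies with its white band at the top, crop (498,62), and its flat end at (495,190). I fit poses to these points with both cameras.

```bash
cat > fit.py <<'E'
from h import *
from scipy.optimize import least_squares
L=lambda f:dict(np.load(f))
t,s=L('pics/top0.npz'),L('pics/scene0.npz')
A=lambda p:((p[0]+.5)/6-.5+335,(p[1]+.5)/6-.5+175)
B=lambda p:((p[0]+.5)/6-.5+235,(p[1]+.5)/6-.5+180)
C=lambda p:((p[0]-420+.5)/5-.5+205,(p[1]+.5)/5-.5+207)
D=lambda p:((p[0]-420+.5)/5-.5+320,(p[1]-250+.5)/5-.5+125)
pl=[(98,45,10),(98,-45,10),(-84,45,10),(-84,-45,10)]
bx=[(92,35,36),(92,-35,36),(56,-35,36),(56,35,36)]
hs=[(-45,20.5,44),(-45,-20.5,44),(-75,-20.5,44),(-75,20.5,44)]
br=[(39.5,20.5,30.2),(39.5,-20.5,30.2),(32.5,20.5,30.2),(32.5,-20.5,30.2)]
T=[(168,37),(388,98),(35,480),(260,553),(190,42),(370,98),(338,183),(172,128),(125,400),(237,432),(215,512),(105,470),(190,190),(298,220)]
S=[None,(412,430),(245,60),(40,132),(380,395),(205,460),(170,375),(345,310),(212,92),(115,130),(90,75),(188,40)]
Tm=pl+bx+hs+br[:2]
Sm=[None,pl[0],pl[2],pl[3],bx[0],bx[1],bx[2],bx[3],hs[0],hs[1],hs[2],hs[3]]
def W(p,m,d=0):
    c,n=np.cos(p[2]),np.sin(p[2]); x,y=(m[0]+d)/1e3,m[1]/1e3
    return np.array([p[0]+c*x-n*y,p[1]+n*x+c*y,m[2]/1e3])
def run(sets,n0=(.42,-.05,-.3,0)):
    def r(p):
        o=[]
        for c,f,I,M in sets:
            for i,m in zip(I,M):
                if i is None: continue
                d=p[3] if (abs(m[1])==20.5) else 0
                o.append(proj(c,W(p,m,d))-f(i))
        return np.ravel(o)
    q=least_squares(r,n0,loss='soft_l1'); return q.x,r(q.x).reshape(-1,2)
for S_ in ([(t,A,T,Tm)],[(s,B,S,Sm)],[(t,A,T,Tm),(s,B,S,Sm)]):
    x,e=run(S_); print(x.round(4)); print(e.round(1).tolist())
ci=[(448,42),(772,42),(772,203),(442,200)]
rm=[(37,75,8),(37,-75,8),(-37,-75,8),(-37,75,8)]
dm=[(37,75,8),(-37,-75,8),(37,-75,8)];di=[(748,378),(447,443),(545,528)]
for S_ in ([(t,C,ci,rm)],[(s,D,di,dm)],[(t,C,ci,rm),(s,D,di,dm)]):
    x,e=run(S_,(.38,.2,0,0)); print('rest',x.round(4),e.round(1).tolist(), W(x,(0,45,26)).round(4))
    
for p in[(498,48),(495,190)]: print('cell ends',atz(t,C(p),.032).round(4))
for p in[(466,110),(530,110)]: print('sides',atz(t,C(p),.026).round(4))
E
python3 fit.py
```

```text
[ 0.5159 -0.1249 -0.3486 -1.5917]
[[-0.4, -0.4], [0.1, 0.7], [-0.9, 0.6], [0.1, 0.5], [0.6, -0.5], [0.3, -0.8], [1.5, -0.1], [-0.8, -0.0], [0.6, -0.3], [0.0, -0.0], [-0.1, -0.1], [0.0, 1.2], [-0.1, -0.4], [-0.6, -0.1]]
[ 0.5187 -0.1264 -0.3625 -3.5396]
[[0.7, -0.2], [0.5, -0.5], [-0.5, -0.5], [0.5, -0.3], [-0.6, 0.2], [-0.3, 0.5], [0.3, 0.5], [0.2, 0.8], [-0.4, 0.3], [-0.2, -0.5], [-0.0, -0.3]]
[ 0.517  -0.1255 -0.3549 -2.5215]
[[0.1, -1.0], [0.5, 0.4], [-0.9, -0.1], [0.1, 0.0], [1.1, -1.0], [0.8, -1.2], [1.8, -0.4], [-0.4, -0.6], [0.6, -0.6], [-0.0, -0.2], [-0.3, -0.2], [-0.1, 1.0], [0.1, -0.6], [-0.4, -0.1], [0.7, -1.2], [0.1, -1.2], [-0.8, -1.0], [0.5, -1.3], [-0.5, -0.6], [-0.2, -0.1], [0.2, -0.4], [0.0, 0.5], [-0.5, 0.1], [-0.5, -0.7], [-0.3, -0.5]]
rest [ 0.5171  0.1648 -0.0418  0.    ] [[0.3, -0.1], [0.3, -0.2], [-0.4, -0.1], [-0.2, 0.4]] [0.5189 0.2098 0.026 ]
rest [ 0.519   0.1627 -0.0343  0.    ] [[0.4, -0.3], [-0.4, -0.2], [0.0, 0.4]] [0.5206 0.2076 0.026 ]
rest [ 0.5176  0.1643 -0.0386  0.    ] [[0.4, -0.2], [0.4, -0.5], [-0.1, -0.5], [0.0, 0.3], [0.5, -0.9], [-0.4, -0.9], [-0.1, -0.3]] [0.5193 0.2093 0.026 ]
cell ends [0.5488 0.2095 0.032 ]
cell ends [0.4851 0.2104 0.032 ]
sides [0.5222 0.2253 0.026 ]
sides [0.521  0.1963 0.026 ]
```

Both cameras agree to about 2 mm. The cradle is at (0.517,-0.1255) with yaw -0.355 and the carrier shifted by about -2.5 mm. The fresh cell is at (0.519,0.210) with yaw -0.039. Now I pick it up.

```bash
cat >> h.py <<'E'
from scipy.spatial.transform import Rotation as Ro
OFF=.009   # TCP above the cell axis (grasp 6 mm above)
CR=np.array([.517,-.1255]); YAW=-.355
def pose(c,yaw,th):
    u0=np.array([np.cos(yaw),np.sin(yaw),0]); Z=np.array([0,0,1.])
    x=u0*np.cos(th)+Z*np.sin(th); z=u0*np.sin(th)-Z*np.cos(th)
    R=np.stack([x,np.cross(z,x),z],1)
    return np.asarray(c)-OFF*z, Ro.from_matrix(R).as_rotvec()
def cw(x,y,z,cr=CR,yaw=YAW):   # cradle mm -> world
    c,s=np.cos(yaw),np.sin(yaw); x,y,z=x/1e3,y/1e3,z/1e3
    return np.array([cr[0]+c*x-s*y,cr[1]+s*x+c*y,z])
def st(m=''): print(m,round(float(manip.get_time()),2),np.round(manip.get_position(),4),'F',np.round(manip.get_contact_force(),2),'w',round(float(manip.get_width()),4),'g',np.round(manip.get_grip_force(),1))
E
python3 - <<'E'
from h import *
c=[.519,.210,.026]
manip.command_gripper(.055,80)
p,o=pose(c,-.039,0)
manip.move_to(p+[0,0,.09],o); st('above')
manip.servo_line(p,o); st('down')
manip.command_gripper(.02,80); st('grip')
manip.servo_line(p+[0,0,.12],o,rate=.2); manip.hold(.2); st('lift')
p,o=pose(cw(10,0,95),YAW,np.radians(25))
print(manip.solve_ik(p,o))
manip.move_to(p,o); manip.hold(.3); st('over')
for n in("top","scene"): snap(n,f"pics/{n}1.png")
a=cv2.imread('pics/top1.png')[165:275,325:425];b=cv2.imread('pics/scene1.png')[170:280,225:325]
r=lambda i:np.clip(cv2.resize(i,(400,440),interpolation=cv2.INTER_CUBIC)*1.5,0,255).astype(np.uint8)
cv2.imwrite('pics/crop3.png',np.hstack([r(a),r(b)]))
E
```

```text
above 3.67 [0.5194 0.2095 0.1251] F [-0.03 -0.81  0.94] w 0.055 g 0.0
down 4.42 [0.5194 0.2101 0.0354] F [0.54 0.43 0.2 ] w 0.0549 g 0.0
grip 4.82 [0.52   0.2114 0.0366] F [-1.87  6.18  5.83] w 0.0237 g 78.1
lift 5.77 [0.5182 0.2097 0.1535] F [ 0.15 -0.35 -0.9 ] w 0.0235 g 78.4
NoneTraceback (most recent call last):
  File "<stdin>", line 11, in <module>
rig.IKError: the arm cannot take that pose within its joint ranges
```

```bash
python3 - <<'E'
from h import *
for d in range(-50,31,5):
    r=[]
    for z in (95,50,37):
        p,o=pose(cw(0,0,z),YAW,np.radians(d)); q=manip.solve_ik(p,o)
        r.append(None if q is None else np.round(q,2).tolist())
    print(d,r[0],[x is not None for x in r])
print(np.round(manip.get_joint_positions(),2))
p,o=pose(cw(0,0,95),YAW+np.pi,np.radians(-25)); print(manip.solve_ik(p,o))
snap('scene','pics/scene1.png')
T=np.load('pics/scene1.npz'); uv=proj(dict(T),manip.get_position()).astype(int); print(uv)
b=cv2.imread('pics/scene1.png'); x,y=max(uv[0]-50,0),max(uv[1]-40,0)
cv2.imwrite('pics/crop3.png',np.clip(cv2.resize(b[y:y+90,x:x+110],None,fx=6,fy=6,interpolation=cv2.INTER_CUBIC)*1.5,0,255).astype(np.uint8))
E
```

```text
-50 [-0.29, 0.9, 1.4, 0.05, 1.71, 1.62] [True, True, True]
-45 [-0.29, 0.86, 1.45, 0.05, 1.62, 1.62] [True, True, True]
-40 [-0.28, 0.81, 1.49, 0.05, 1.53, 1.62] [True, True, True]
-35 [-0.28, 0.77, 1.54, 0.04, 1.44, 1.62] [True, True, True]
-30 [-0.28, 0.73, 1.6, 0.04, 1.34, 1.63] [True, True, True]
-25 [-0.28, 0.69, 1.65, 0.03, 1.24, 1.63] [True, True, True]
-20 [-0.28, 0.65, 1.7, 0.03, 1.14, 1.63] [True, True, True]
-15 [-0.27, 0.61, 1.76, 0.02, 1.04, 1.64] [True, True, True]
-10 [-0.27, 0.57, 1.81, 0.02, 0.93, 1.64] [True, True, True]
-5 [-0.26, 0.54, 1.87, 0.01, 0.82, 1.65] [True, True, True]
0 [-0.26, 0.51, 1.92, 0.0, 0.7, 1.67] [True, True, True]
5 [-0.26, 0.49, 1.98, -0.02, 0.59, 1.68] [True, True, True]
10 [-0.25, 0.47, 2.03, -0.04, 0.47, 1.71] [True, True, True]
15 [-0.25, 0.46, 2.09, -0.09, 0.34, 1.76] [True, True, True]
20 [-0.24, 0.45, 2.14, -0.19, 0.21, 1.87] [True, False, False]
25 None [False, False, False]
30 None [False, True, True]
[ 0.36  0.46  1.84 -0.    0.84  1.97]
None
[373 106]
```

View pics/crop3.png

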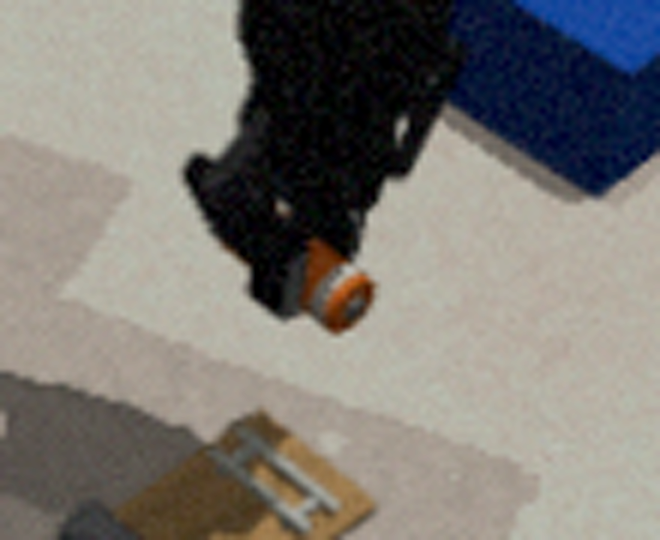

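The scene crop shows the cell firmly held with its button end free, and the band and button at crop (345,300). The cradle's orientation won't allow a 25° tool lean, so I set the cell back and regrip it with the tool leaned 15° the other way.

```bash
cat >> h.py <<'E'
LEAN=np.radians(15)
def pose2(c,yaw,th,off=.011):
    u0=np.array([np.cos(yaw),np.sin(yaw),0]); Z=np.array([0,0,1.]); a=th-LEAN
    x=u0*np.cos(a)+Z*np.sin(a); z=u0*np.sin(a)-Z*np.cos(a)
    return np.asarray(c)-off*z, Ro.from_matrix(np.stack([x,np.cross(z,x),z],1)).as_rotvec()
E
python3 - <<'E'
from h import *
p,o=pose([.519,.211,.026],-.039,0)
manip.servo_line(p+[0,0,.001],o); manip.hold(.2); st('back')
manip.command_gripper(.055); st('open')
manip.servo_line(p+[0,0,.05],o,rate=.2)
p,o=pose2([.519,.212,.026],-.039,0)
manip.move_to(p+[0,0,.05],o)
manip.servo_line(p,o); manip.hold(.2); st('down')
manip.command_gripper(.02,80); manip.hold(.2); st('grip')
manip.servo_line(p+[0,0,.12],o,rate=.2); manip.hold(.2); st('lift')
p,o=pose2(cw(10,0,95),YAW,np.radians(25))
manip.move_to(p,o); manip.hold(.4); st('over'); print('cmd',p,o,manip.get_ee_rot())
for n in("top","scene"): snap(n,f"pics/{n}2.png")
a=cv2.imread('pics/top2.png')[165:275,325:425];b=cv2.imread('pics/scene2.png')[170:280,215:315]
r=lambda i:np.clip(cv2.resize(i,(400,440),interpolation=cv2.INTER_CUBIC)*1.5,0,255).astype(np.uint8)
cv2.imwrite('pics/crop4.png',np.hstack([r(a),r(b)]))
E
```

```text
back 6.96 [0.5182 0.2116 0.0365] F [-6.58  3.09 10.91] w 0.0236 g 79.8
open 7.37 [0.5191 0.2109 0.0358] F [0.57 0.19 0.09] w 0.0551 g 0.0
down 8.85 [0.5224 0.2121 0.0376] F [ 0.92 -0.93  0.5 ] w 0.0551 g 0.0
grip 9.44 [0.5223 0.2116 0.0375] F [-0.26 -2.45  5.85] w 0.0233 g 78.1
lift 10.39 [0.521  0.2116 0.1552] F [-0.24  0.77 -1.95] w 0.0235 g 78.5
over 12.09 [ 0.5248 -0.1279  0.1058] F [ 0.27  0.5  -1.65] w 0.0231 g 78.5
cmd [ 0.52458544 -0.12831196  0.10583289] [ 3.05064652 -0.54724912  0.26689699] [ 3.0509059  -0.54617992  0.26694315]
```

View pics/crop4.png

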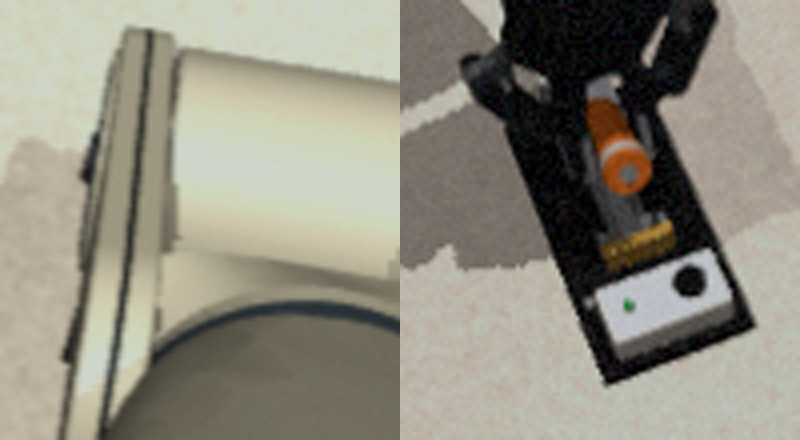

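The scene crop shows the cell over the trough with its button at crop (628,175), i.e. scene pixel (272,213.7). The top view is blocked by the arm. I check the button's predicted pixel to cancel the scene camera bias.

```bash
python3 - <<'E'
from h import *
s=dict(np.load('pics/scene2.npz')); th=np.radians(25)
b=cw(10+32.5*np.cos(th),0,95+32.5*np.sin(th)); print('pred',proj(s,b))
f=b-65*1e-3*np.r_[np.cos(th)*np.array([np.cos(YAW),np.sin(YAW)]),np.sin(th)]
uv=(215+228.5/4-.5,170+175.5/4-.5); print('obs',uv)
e=atz(s,uv,b[2])-b; R=np.array([[np.cos(YAW),np.sin(YAW)],[-np.sin(YAW),np.cos(YAW)]])
print('button err in cradle axes mm',R@e[:2]*1e3)
a=np.r_[0.5187,-.1264]; 
for x in(-30,0,32): 
    q=cw(x,0,28,a,-.3625)-cw(x,0,28); print('scene-fit axis rel, mm',R@q[:2]*1e3)
# orange mask axis
im=cv2.imread('pics/scene2.png'); h=cv2.cvtColor(im,cv2.COLOR_BGR2HSV)
m=cv2.inRange(h,(3,140,60),(16,255,255)); m[:, :200]=0; m[:,340:]=0; m[:150]=0; m[290:]=0
n,l,stt,ce=cv2.connectedComponentsWithStats(m); print(stt[1:][stt[1:,4]>20],ce[1:][stt[1:,4]>20]); print('pred flat',proj(s,f))
E
```

```text
pred [272.21222044 213.44595955]
obs (271.625, 213.375)
button err in cradle axes mm [-0.64614625 -1.06605316]
scene-fit axis rel, mm [ 1.90767411 -0.02798033]
scene-fit axis rel, mm [ 1.90683036 -0.25297822]
scene-fit axis rel, mm [ 1.90593036 -0.49297597]
[[262 195  12  13  76]
 [266 207  12  12  89]] [[265.80263158 200.81578947]
 [271.3258427  212.33707865]]
pred flat [264.05438327 198.89045621]
```

The cell sits about 0.6 mm off to the -y side of the cradle axis, so I correct that. Next I descend tilted behind the bar and feel for the coil.

```bash
cat >> h.py <<'E'
YO=.6
R2=np.array([[np.cos(YAW),np.sin(YAW)],[-np.sin(YAW),np.cos(YAW)]])
def cell():   # actual cell centre in cradle mm (from TCP), tilt deg, force in cradle axes
    z=Ro.from_rotvec(manip.get_ee_rot()).as_matrix()
    c=manip.get_position()+.011*z[:,2]; q=R2@(c[:2]-CR)*1e3
    f=np.asarray(manip.get_contact_force()); g=R2@f[:2]
    return np.array([q[0],q[1]-YO,c[2]*1e3]),np.degrees(np.arcsin(z[2,0]))+15,np.r_[g,f[2]]
def go(xc,zf,deg,corr=(0,0,0),rate=.03):   # flat-centre height zf
    th=np.radians(deg); corr=np.asarray(corr,float)
    p,o=pose2(cw(xc+corr[0],YO+corr[1],zf+32.5*np.sin(th)+corr[2]),YAW,th)
    manip.servo_line(p,o,rate=rate)
def rep(m):
    c,t,f=cell(); print(m,round(float(manip.get_time()),2),'c',c.round(2),'tilt',round(t,2),'zf',round(c[2]-32.5*np.sin(np.radians(t)),2),'F',f.round(2)); return c,t,f
E
python3 - <<'E'
from h import *
go(13,70,25,rate=.1); manip.hold(.2); rep('a')
go(13,29.5,25,rate=.06); manip.hold(.3); _,_,f0=rep('b')
for x in np.arange(11,-2,-1):
    go(x,29,25); manip.hold(.12); c,t,f=rep(x)
    if np.linalg.norm((f-f0))>6: break
manip.hold(.2); rep('end')
snap('scene','pics/scene3.png')
b=cv2.imread('pics/scene3.png')[170:270,215:315]
cv2.imwrite('pics/crop5.png',np.clip(cv2.resize(b,(600,600),interpolation=cv2.INTER_CUBIC)*1.6,0,255).astype(np.uint8))
E
```

```text
a 12.66 c [ 1.305e+01 -5.000e-02  8.390e+01] tilt 25.01 zf 70.17 F [ 0.98  0.03 -1.67]
b 13.78 c [1.325e+01 4.000e-02 4.349e+01] tilt 25.04 zf 29.74 F [ 0.34 -0.06 -0.21]
11 14.15 c [ 1.106e+01 -4.000e-02  4.287e+01] tilt 25.01 zf 29.13 F [-0.    0.18  0.9 ]
10 14.52 c [10.13  0.   42.82] tilt 25.02 zf 29.08 F [-0.07 -0.73  1.31]
9 14.88 c [ 8.970e+00 -1.000e-02  4.274e+01] tilt 25.0 zf 29.01 F [ 0.46 -0.41  1.94]
8 15.25 c [ 7.91 -0.   42.7 ] tilt 24.99 zf 28.97 F [ 0.   -1.27  1.31]
7 15.62 c [ 6.910e+00 -3.000e-02  4.271e+01] tilt 24.99 zf 28.98 F [ 0.82 -1.71  1.91]
6 15.98 c [5.930e+00 1.000e-02 4.271e+01] tilt 24.99 zf 28.98 F [ 0.98 -1.06  0.99]
5 16.35 c [5.460e+00 4.000e-02 4.289e+01] tilt 25.05 zf 29.13 F [ 3.27 -1.84  0.3 ]
4 16.72 c [4.250e+00 4.000e-02 4.284e+01] tilt 25.03 zf 29.09 F [ 4.45 -0.22  0.58]
3 17.08 c [3.210e+00 2.000e-02 4.283e+01] tilt 25.02 zf 29.08 F [ 5.26 -0.96  1.42]
2 17.45 c [2.330e+00 4.000e-02 4.285e+01] tilt 25.04 zf 29.1 F [ 4.9  -0.92  0.86]
1 17.82 c [ 1.66  0.06 42.96] tilt 25.07 zf 29.18 F [ 5.52 -1.42  0.53]
0 18.18 c [ 0.79  0.08 42.99] tilt 25.09 zf 29.2 F [ 6.25 -1.26  1.  ]
end 18.38 c [ 0.83  0.07 43.  ] tilt 25.09 zf 29.21 F [ 6.02 -1.49  0.29]
```

View pics/crop5.png

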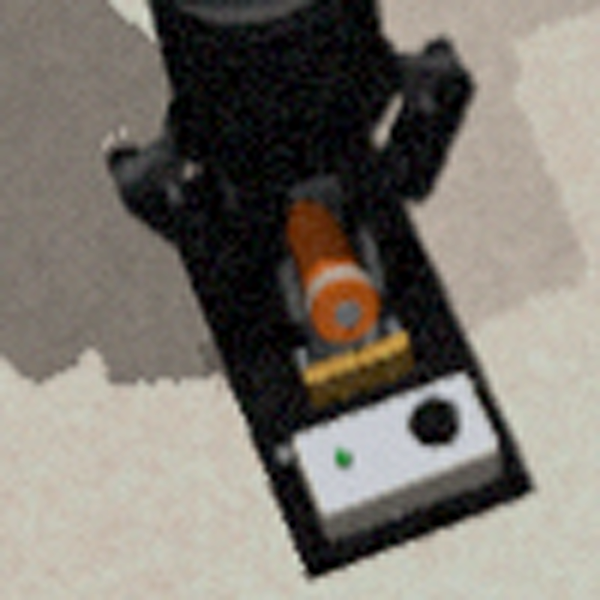

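The cell's flat end is under the bar and on the coil, with the button at crop (347,313) centred ahead of the brass at (357,360). First contact at xc≈5.8 gives a carrier shift of about -1.1 mm, and the force law fits 5 mm of compression. Now I press to about 9.8 mm and rotate down.

```bash
cat >> h.py <<'E'
DC=-1.1
def xck(k,zf,deg):
    t=np.radians(deg); return -25+DC-k+(34.2-zf)*np.tan(t)+32.5*np.cos(t)
E
python3 - <<'E'
from h import *
corr=np.array([-.8,0,-.2])
def step(k,zf,deg,h=.1):
    global corr
    x=xck(k,zf,deg); go(x,zf,deg,corr); manip.hold(h)
    c,t,f=rep(f'k{k} {deg}')
    e=np.array([x-c[0],0,zf+32.5*np.sin(np.radians(deg))-c[2]])
    corr=np.clip(corr+.7*e,-3,3)
    ka=-25+DC-(c[0]-32.5*np.cos(np.radians(t)))+(34.2-(c[2]-32.5*np.sin(np.radians(t))))*np.tan(np.radians(t))
    print('   k act',round(ka,2),'corr',corr.round(2)); return np.linalg.norm(f)
for k in(6,7,8,9,9.8,9.8): step(k,29,25)
for d in(22,19,17,15):
    if step(9.8,29,d)>18: print('STOP');break
E
```

```text
k6 25 18.78 c [ 0.21  0.09 42.97] tilt 25.14 zf 29.17 F [ 6.92 -2.39  1.28]
   k act 5.48 corr [-1.1   0.   -0.37]
k7 25 19.13 c [-0.76  0.11 42.95] tilt 25.18 zf 29.13 F [ 6.96 -1.68  2.57]
   k act 6.46 corr [-1.42  0.   -0.52]
k8 25 19.48 c [-1.65  0.12 42.96] tilt 25.23 zf 29.11 F [ 8.18 -1.68  2.03]
   k act 7.35 corr [-1.81  0.   -0.68]
k9 25 19.83 c [-2.6   0.15 42.97] tilt 25.28 zf 29.09 F [ 9.4  -2.17  2.39]
   k act 8.3 corr [-2.25  0.   -0.84]
k9.8 25 20.18 c [-3.36  0.14 42.97] tilt 25.33 zf 29.06 F [10.31 -2.55  1.86]
   k act 9.07 corr [-2.71  0.   -1.  ]
k9.8 25 20.53 c [-3.46  0.19 42.97] tilt 25.38 zf 29.04 F [11.35 -2.4   3.5 ]
   k act 9.17 corr [-3.    0.   -1.17]
k9.8 22 20.88 c [-2.63  0.09 41.43] tilt 22.45 zf 29.02 F [11.85 -3.91  4.85]
   k act 8.71 corr [-3.    0.   -1.35]
k9.8 19 21.23 c [-2.14  0.09 39.72] tilt 19.48 zf 28.89 F [12.37 -2.65  5.47]
   k act 8.56 corr [-3.    0.   -1.45]
k9.8 17 21.58 c [-2.550e+00  1.000e-02  3.838e+01] tilt 17.42 zf 28.65 F [11.32 -3.39  4.62]
   k act 9.2 corr [-3.    0.   -1.36]
k9.8 15 21.93 c [-2.540e+00 -1.000e-02  3.723e+01] tilt 15.4 zf 28.6 F [11.02 -3.34  3.91]
   k act 9.31 corr [-3.    0.   -1.23]
```

```bash
python3 - <<'E'
from h import *
s=snap('scene','pics/scene4.png')
c,t,f=rep('now'); 
x=.0325
def P(a,r): 
    th=np.radians(t); return cw(c[0]+a*np.cos(th)-r*np.sin(th),YO+c[1],c[2]+a*np.sin(th)+r*np.cos(th))
q=lambda p:((proj(s,p)-[235,190]+.5)*10).round()
print('tip',q(P(32.5,0)),'can top/bottom',q(P(30.5,13)),q(P(30.5,-13)),'brass inner top',q(cw(32.5+DC,0,30.2)))
b=cv2.imread('pics/scene4.png')[190:250,235:305]
cv2.imwrite('pics/crop6.png',np.clip(cv2.resize(b,(700,600),interpolation=cv2.INTER_CUBIC)*1.8,0,255).astype(np.uint8))
E
```

```text
now 21.98 c [-2.560e+00 -1.000e-02  3.723e+01] tilt 15.41 zf 28.6 F [ 9.63 -3.21  5.13]
tip [387. 347.] can top/bottom [374. 301.] [394. 381.] brass inner top [394. 392.]
```

View pics/crop6.png

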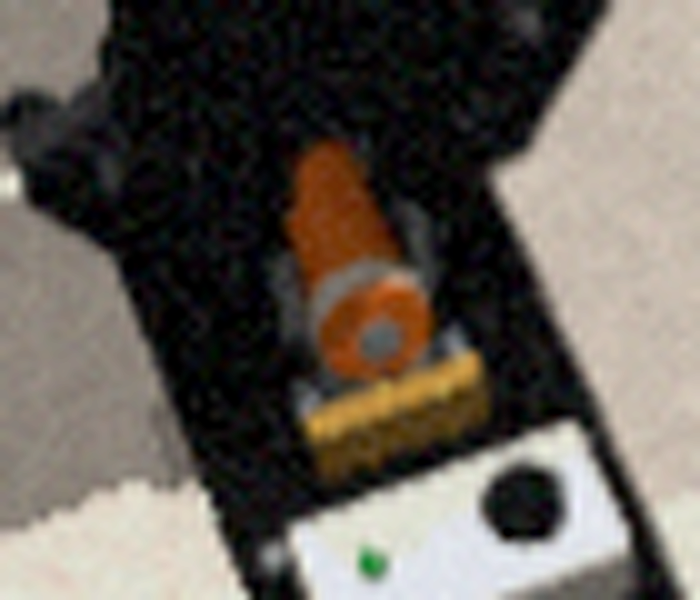

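The button at crop (380,342) sits just behind and above the brass's inner edge, mid (394,392), and it is centred, so I continue down.

```bash
python3 - <<'E'
from h import *
corr=np.array([-3.,0,-1.2])
def step(k,zf,deg,h=.1):
    global corr
    x=xck(k,zf,deg); go(x,zf,deg,corr); manip.hold(h)
    c,t,f=rep(f'k{k} {deg}')
    e=np.array([x-c[0],0,zf+32.5*np.sin(np.radians(deg))-c[2]])
    corr=np.clip(corr+.5*e,-3.6,2)
    return np.linalg.norm(f)
for d in(13.5,12,10.5,9,7.5,6,4.5,3,1.5,0):
    if step(9.5,28.8,d)>19: print('STOP');break
E
```

```text
k9.5 13.5 22.33 c [-2.260e+00 -3.000e-02  3.635e+01] tilt 13.89 zf 28.55 F [ 9.98 -3.11  6.06]
k9.5 12 22.68 c [-2.8  -0.08 35.38] tilt 12.35 zf 28.43 F [ 9.51 -2.68  4.49]
k9.5 10.5 23.03 c [-2.51 -0.1  34.65] tilt 10.87 zf 28.52 F [ 9.67 -2.64  5.62]
k9.5 9 23.38 c [-2.84 -0.13 33.73] tilt 9.34 zf 28.46 F [ 9.83 -3.33  4.31]
k9.5 7.5 23.73 c [-2.7  -0.17 32.93] tilt 7.85 zf 28.49 F [10.38 -3.62  4.57]
k9.5 6 24.08 c [-2.94 -0.19 32.02] tilt 6.33 zf 28.44 F [ 9.16 -3.3   3.32]
k9.5 4.5 24.43 c [-2.76 -0.19 31.25] tilt 4.84 zf 28.5 F [10.24 -2.83  3.1 ]
k9.5 3 24.78 c [-2.95 -0.21 30.41] tilt 3.33 zf 28.52 F [ 9.83 -3.42  3.94]
k9.5 1.5 25.13 c [-3.   -0.28 29.6 ] tilt 1.83 zf 28.55 F [10.26 -3.33  3.6 ]
k9.5 0 25.48 c [-3.02 -0.34 29.03] tilt 0.34 zf 28.83 F [10.1  -3.77  6.27]
```

Level now, with smooth forces. I ease towards the brass and look before releasing.

```bash
python3 - <<'E'
from h import *
for x,z in((-2.4,28.6),(-1.9,28.5),(-1.5,28.4)):
    go(x,z,0,(-1.9,0,-.7),rate=.01); manip.hold(.15); rep(x)
s=snap('scene','pics/scene5.png')
q=lambda p:((proj(s,p)-[235,190]+.5)*10).round()
c=cell()[0]; print('tip',q(cw(c[0]+32.5,YO+c[1],c[2])),'brass',q(cw(32.5+DC,0,30.2)))
b=s['image'][190:250,235:305,::-1]
cv2.imwrite('pics/crop7.png',np.clip(cv2.resize(b,(700,600),interpolation=cv2.INTER_CUBIC)*1.8,0,255).astype(np.uint8))
E
```

```text
-2.4 25.96 c [-2.91 -0.35 28.95] tilt 0.15 zf 28.87 F [ 5.84 -2.35 11.23]
-1.9 26.36 c [-2.89 -0.36 28.93] tilt 0.09 zf 28.88 F [ 5.03 -3.06 12.2 ]
-1.5 26.76 c [-2.92 -0.36 28.89] tilt 0.04 zf 28.86 F [ 3.67 -3.46 12.48]
tip [393. 388.] brass [394. 392.]
```

View pics/crop7.png

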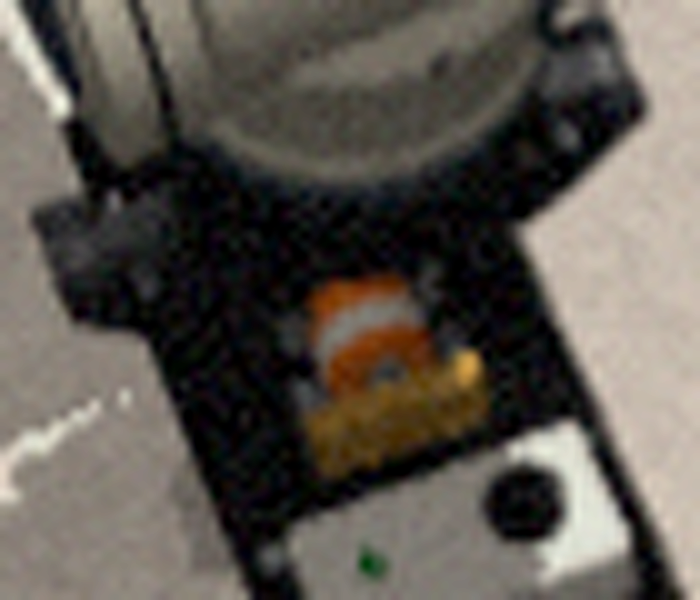

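The button is behind the brass, near crop (388,370), and the cell is down. The reaction of 12 N in z shows it is bearing on the trough. I relax that preload and release.

```bash
python3 - <<'E'
from h import *
go(-1.8,28.9,0,(-1.2,0,0),rate=.01); manip.hold(.15); rep('relax')
manip.command_gripper(.034); manip.command_gripper(.05); manip.hold(.2); rep('open')
p=manip.get_position(); z=Ro.from_rotvec(manip.get_ee_rot()).as_matrix()[:,2]
manip.servo_line(p-.09*z+0,rate=.08)
q=manip.get_joint_positions(); q=np.array(q); q[0]+=.9; manip.set_joints(q.tolist()); manip.hold(.3)
s=snap('scene','pics/scene6.png'); t=snap('top','pics/top6.png')
r=lambda b:np.clip(cv2.resize(b[:,:,::-1],(400,500),interpolation=cv2.INTER_CUBIC)*1.6,0,255).astype(np.uint8)
cv2.imwrite('pics/crop8.png',np.hstack([r(s['image'][185:255,240:296]),r(t['image'][195:265,343:399])])); print(manip.get_time())
E
```

```text
relax 27.23 c [-1.85 -0.29 29.13] tilt 0.14 zf 29.05 F [ 7.18 -1.91  2.05]
open 28.0 c [-3.02e+00  1.00e-02  2.89e+01] tilt -0.0 zf 28.9 F [ 0.66 -0.54  0.29]
31.4333
```

View pics/crop8.png

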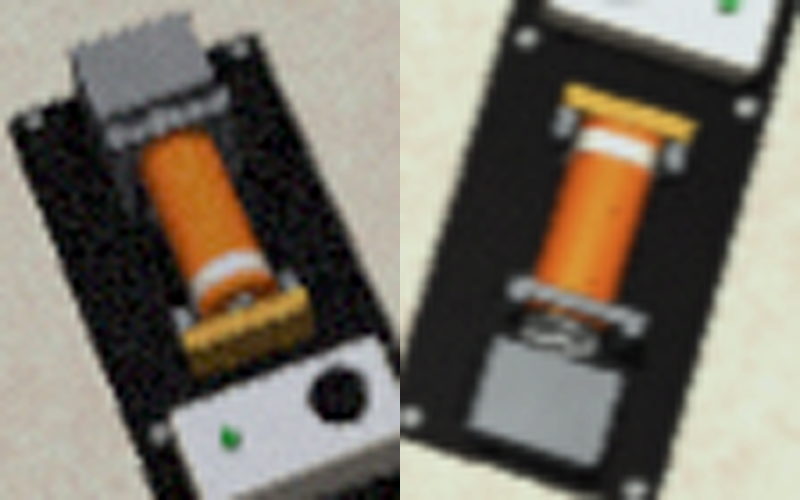

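Both views show the cell straight and level between coil and brass. The flat end is under the bar and the button is against the brass, at left crop (245,300) and right crop (630,120). Handing in.

```bash
python3 -c "
from rig import manip
print(manip.sign_off())"
```

```text
the job is handed in; nothing more can be done
None
```

I put the orange cell in the black cradle and handed the job in at about 31 s of the 72 s. The last pictures show it released, level and straight between coil and brass, but `sign_off` gave no verdict.

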